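Load the ladder-frame welding jig

TASK

Load the welding jig for the small ladder frame. First lay the two square tubes in the nests along its two long sides, down on the plate; then lay the two long flat bars across on top of the tubes, one between each set of four dowel pins, centred so that both ends rest on the tubes. The angle bar, the short flat offcut and the chisel are not part of the frame: leave them where they lie.

Things in the scene. Friction and masses are not known exactly. Their poses are not given: they have to be found in the camera images.
- jig: Welding jig, fixed: dark steel plate 236 x 150 x 8 mm with bright stop blocks (18 mm high) and dowel pins (34 mm high, 9 mm thick). Origin: centre of its underside, at table height; x along its long side, z up. Two side nests for the tubes: x = 0, y = +-44 mm, along x, floor z = 8 mm. Two crossing places for the flat bars: x = +-58 mm, y = 0, along y. The same after a half turn.
- tube_a: Square steel tube, plain grey-brown, 20 x 20 mm, 190 mm long, hollow ends, 0.21 kg, lying flat. Origin: its centre (10 mm above its underside); y along its length, z up. In a side nest it lies between two outer stop blocks, two end blocks and the pins, with 4 mm play across and 6 mm along each way; at mid-nest (30 mm either way) both sides are clear for fingers: grip it at mid-length.
- tube_b: The other square tube, alike in every way to tube_a; either may take either side nest, either way round.
- bar_a: Long flat bar, rusty steel, 105 x 18 x 10 mm, 0.14 kg, lying flat. Origin: centre of underside; y along its length, z up. In a crossing place its underside rests on the tubes, 28 mm above the table, between four pins (19 mm either side of the place in jig x, at jig y = +-25.5 mm: 29 mm clear for the 18 mm bar); grip it at mid-length, across the 18 mm, clear of the pins.
- bar_b: The other long flat bar, alike in every way to bar_a; either may take either crossing place, either way round.
- offcut_flat: Short offcut of flat bar, 58 mm long, 18 mm wide, 10 mm thick: too short for the frame; not to be moved. Loose. Origin: centre of its underside, y along its length.
- angle: Rusty angle bar, L section 26 x 26 mm, 190 mm long: not part of this frame; not to be moved. Loose. Origin: centre of its underside, y along its length, upright leg at +x.
- chisel: Cold chisel, 158 mm long, 18 mm wide, 17 mm high, with a flattened cutting end; a tool, not to be moved. Loose. Origin: centre of its underside, y along its length.
Things that resemble listed ones, but are neither listed nor needed, are in the scene too. Leave any yellow look-alike of the bar_a alone.

How it is judged (in metres and radians):
On the way, in this order (a step that is already met when the one before it is completed fails the run):
1. both square tubes lie down on the plate in the two side nests (x of tube_a in the frame of jig between -0.012 and 0.012 m and z of tube_a in the frame of jig between 0.014 and 0.0215 m and angle between the y axis of each of tube_a, tube_b and the x axis of jig, either way round below 0.09 rad and linear speed of each of tube_a, tube_b below 0.02 m/s and x of tube_b in the frame of jig between -0.012 and 0.012 m and z of tube_b in the frame of jig between 0.014 and 0.0215 m and ((y of tube_a in the frame of jig between 0.036 and 0.052 m and y of tube_b in the frame of jig between -0.052 and -0.036 m) or (y of tube_a in the frame of jig between -0.052 and -0.036 m and y of tube_b in the frame of jig between 0.036 and 0.052 m))), for 0.2 s.
2. both long flat bars lie across on the tubes, one in each crossing place (all of step 1 and y of bar_a in the frame of jig between -0.01 and 0.01 m and z of bar_a in the frame of jig between 0.0245 and 0.0315 m and angle between the y axis of each of bar_a, bar_b and the y axis of jig, either way round below 0.17 rad and angle between each of bar_a, bar_b's own z axis and vertical below 0.07 rad and linear speed of each of bar_a, bar_b below 0.02 m/s and y of bar_b in the frame of jig between -0.01 and 0.01 m and z of bar_b in the frame of jig between 0.0245 and 0.0315 m and ((x of bar_a in the frame of jig between -0.067 and -0.049 m and x of bar_b in the frame of jig between 0.049 and 0.067 m) or (x of bar_a in the frame of jig between 0.049 and 0.067 m and x of bar_b in the frame of jig between -0.067 and -0.049 m))), for 0.2 s.
At the end, for the whole second after the job is handed in: Square tubes down on the jig plate, one per side nest, centre within 8 mm across and 12 mm along, turned under 5 degrees; long flat bars level on top of both tubes, one per crossing place, centre within 9 mm in jig x and 10 mm in jig y, turned under 10 degrees; all at rest (all of step 2); the robot touches nothing.
It fails at once if the angle bar, the offcut or the chisel is moved by more than 25 mm (distance of any of offcut_flat, angle, chisel from where it was at the start of the episode above 0.025 m).
It also fails if it takes over 99 s, if anything falls off the work surface, if the arm or the gripper's body presses on something with over 40 N, if the wrist force passes 120 N, or if a joint passes its speed limit or range.

ROBOT

A 6-joint arm with a two-finger parallel gripper is mounted at the origin on a cart in front of the work surface, level with it; the furniture and walls round the work are solid. World frame = base frame: x ahead of the robot, y to its left, z up, the work surface at z = 0. Lengths are in mm, angles in rad, forces in N, time in s.
With the tool pointing down it reaches from about 350 to 775 mm from the base axis. Payload 7.3 kg.
Tool frame: the origin (TCP) lies midway between the tips of the shut fingers; the grasp point (between the pads) lies 19 mm behind it; z points along the fingers, y is the line along which they close (so a half turn about z gives the same grasp; the last joint's range is limited). The gripper opens to 92 mm and grips with 3 to 60 N. Pads are 19 mm wide; open, the fingers measure 130 mm over their backs; the gripper's body (75 mm by 190 mm) begins 47 mm behind the grasp point.
Start: joints at [1.058, 0.342, 1.524, -0, 1.275, -0.146], TCP at [188.268, 490.102, 226.741] pointing down, gripper open.
Joint ranges: [-2.53, 2.53], [-0.77, 2.02], [0.04, 2.7], [-1, 4.14], [0.28, 2.66], [-3.11, 3.11]. Speed limits (rad/s): [2.57, 2.57, 3.14, 3.14, 3.14, 3.14].

INTERFACE

Orientations are given as [roll, pitch, yaw] about the fixed x, y, z axes, in that order (R = Rz(yaw) Ry(pitch) Rx(roll)).
In Python, from plant import bot gives the robot as it stands. The module is installed in compiled form; this text tells all that it offers.
- The arm moves only by the shell command python3 -m crank 'ROWS' [OPENING]. ROWS is JSON, a list of rows, each a list of 6 numbers: the shift along the tool's x, y, z in m, then the turn, a rotation vector about the tool's x, y, z in rad. In form: [[dx, dy, dz, wx, wy, wz], ...]. A call has 1 to 5 rows; each row shifts and turns the commanded pose from where the row before left it, along the tool's axes as they then stand; what a row does not reach is not made up. A row lasts 1/8 s, in which the tool goes at most 62.5 mm and 10.7 degrees, less where a joint would pass 70% of its speed; a pose out of reach is approached as far as the arm can. A call is refused whole if a number of a shift passes 0.0625 or a number of a turn 0.188, either way. A call with a gripper value outside its range is refused whole. OPENING is the opening in per cent of the stroke, from 0 (shut) to 100 (fully open), set as the call begins (- or left out, the last holds). The fingers move at their own pace and stop on an object; the grip force is fixed at half the most. Time passes only in rows, so rows that do not move let the fingers close. It gives the time, the measured TCP pose, the force, the opening and the grip force at its end, in the units of the state.
- bot.get_obs(): the state, without advancing time (a new reading comes with each control period).
- bot.capture(name): name is "side" or "top"; returns a dict with "color" (400x640x3 uint8, blue, green, red), "fov_y" (degrees; the focal length in pixels is half the picture's height over the tangent of half this angle, whatever the lens; pixels are square), "cx", "cy" (the principal point, pixels), "k1" (the pictures are not rectified: a ray, as slopes to the right and down, at radius r is drawn at 1 + k1 r^2 times it, then the intrinsics apply), "extrinsics" (4x4, takes a point from world to camera coordinates). Camera axes: x right, y up, looking along -z (the intrinsics and any distortion apply to the point x, -y, -z); pixel columns grow to the right and rows downward; lengths in mm; the calibration is good to about 2 mm. A picture is of the moment at which its call begins. There is no depth.
- bot.close_job(): hands the job in; it is judged then, once.
The state is a dict: "time": time; "joint_positions": joint angles; "dq": joint speeds; "tau": joint torques, N m; "tool_pos": TCP position; "tcp_rot": TCP orientation; "contact_force": force on the tool from outside, world axes, zero at the start; "moment": the same for the moment, N m; "grip_width": finger opening in mm; "finger_force": force on a finger pad.
Only numpy, scipy, OpenCV 4.12 (cv2) and the standard library are available. Lean on these libraries where they do the work, as an engineer would, in place of code of your own. Each camera call takes 0.05 s, during which the arm holds its last target. There are 200 camera calls.

## Working session

There is one attempt and no reset: what is moved stays moved. The work goes in short steps, Python scripts to look and compute and a shell command to move; the robot and the scene stay as the last step left them, time stands still between calls to the robot, and variables do not carry over. Pictures are saved under pics/ and viewed, at most 17 in all, crops included, and the job is handed in when it is done.

```bash
mkdir -p pics; cat > h.py <<'E'
import numpy as np, cv2
from plant import bot
from scipy.spatial.transform import Rotation as R
def cap(n):
    return bot.capture(n)
def K(c):
    h,w=c["color"].shape[:2]; f=h/2/np.tan(np.radians(c["fov_y"])/2)
    return np.array([[f,0,c["cx"]],[0,f,c["cy"]],[0,0,1.]]), np.array([c["k1"],0,0,0,0.])
def w2p(c,P):
    P=np.atleast_2d(np.array(P,float)); E=np.array(c["extrinsics"]); k,d=K(c)
    q=(P@E[:3,:3].T+E[:3,3])*[1,-1,-1]
    return cv2.projectPoints(q,np.zeros(3),np.zeros(3),k,d)[0][:,0]
def p2w(c,uv,z):
    E=np.array(c["extrinsics"]); k,d=K(c)
    s=cv2.undistortPoints(np.array(uv,float).reshape(-1,1,2),k,d)[:,0]
    r=np.c_[s[:,0],-s[:,1],-np.ones(len(s))]@E[:3,:3]
    o=-E[:3,:3].T@E[:3,3]
    return o+r*((z-o[2])/r[:,2])[:,None]
E
python3 - <<'E'
from h import *
for n in("top","side"):
    c=cap(n); cv2.imwrite(f"pics/{n}0.png",c["color"]); E=np.array(c["extrinsics"])
    print(n,c["fov_y"],c["cx"],c["cy"],c["k1"],-E[:3,:3].T@E[:3,3])
o=bot.get_obs(); print({k:np.round(v,3) for k,v in o.items()})
E
```

```text
top 55.849361819823606 322.21223524437397 200.24249255511614 -0.04423035331130046 [ 302.18717387    3.09452812 1001.3160503 ]
side 52.980110311999844 320.28448014326136 202.12290478180532 -0.06805177776960897 [ 280.36947203 -924.29941251  757.82166989]
{'time': np.float64(0.1), 'joint_positions': array([ 1.058,  0.343,  1.525, -0.   ,  1.275, -0.146]), 'dq': array([ 0.   , -0.004, -0.004, -0.001,  0.   ,  0.001]), 'tau': array([ 2.000e-03, -4.320e+01, -2.447e+01,  7.200e-02,  5.300e-02,
       -0.000e+00]), 'tool_pos': array([188.098, 489.773, 226.133]), 'tcp_rot': array([-3.14 , -0.   ,  2.775]), 'contact_force': array([0.632, 0.54 , 0.524]), 'moment': array([ 0.072, -0.067,  0.059]), 'finger_force': np.float64(0.0), 'grip_width': np.float64(91.635)}
```

View pics/top0.png

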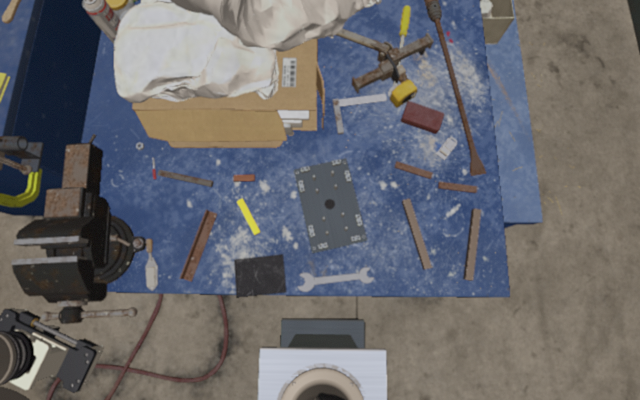

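View pics/side0.png

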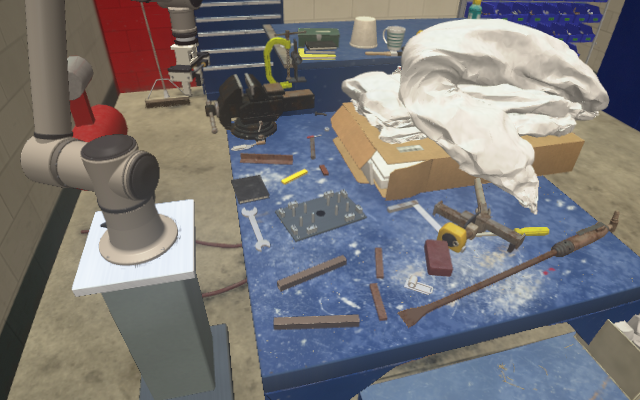

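Top view: the jig is at (331,204). The tubes look like (416,234) and (473,243). The long rusty bars look like (412,170) and (457,187). Things that could be confused with them:
- angle bar at (198,245)
- chisel at (185,178)
- offcut at (244,178)
- yellow look-alike at (248,216)

I'll measure these and check them in a close crop.

```bash
cat > m.py <<'E'
from h import *
c=cap("top"); im=c["color"]
print("tcp px",w2p(c,bot.get_obs()["tool_pos"]))
hsv=cv2.cvtColor(im,cv2.COLOR_BGR2HSV)
b,g,r=[im[...,i].astype(int) for i in range(3)]
m=((r>b+2)&(r<190)).astype(np.uint8)*255
m=cv2.morphologyEx(m,cv2.MORPH_OPEN,np.ones((2,2),np.uint8))
for n,(u,v),z in(("tubeR",(473,243),20),("tubeL",(416,234),20),("bar1",(412,170),10),("bar2",(457,187),10),("angle",(198,245),20),("chisel",(185,178),10),("off",(244,178),10)):
    sub=np.zeros_like(m); sub[v-45:v+45,u-35:u+35]=m[v-45:v+45,u-35:u+35]
    k,l,s,ce=cv2.connectedComponentsWithStats(sub)
    i=l[v-4:v+5,u-4:u+5]; i=np.bincount(i[i>0]).argmax() if (i>0).any() else 0
    if not i: print(n,"none",im[v,u]); continue
    ys,xs=np.nonzero(l==i); P=p2w(c,np.c_[xs,ys],z)[:,:2]
    (cx,cy),(w,h),a=cv2.minAreaRect(P.astype(np.float32)); 
    d=np.linalg.svd(P-P.mean(0),full_matrices=False)[2][0]
    print(n,len(xs),"c",np.round([cx,cy]),"mean",np.round(P.mean(0)),"size",round(w),round(h),"dir deg",round(np.degrees(np.arctan2(d[1],d[0])),1))
# jig: dark plate
H=hsv[150:262,285:385]; print(im[215,345],im[185,315],im[204,380])
x=cv2.resize(im[140:290,280:500],None,fx=3.6,fy=3.6,interpolation=cv2.INTER_CUBIC); cv2.imwrite("pics/crop.png",x)
E
python3 m.py
```

```text
tcp px [[ 76.93502596 340.34876484]]
tubeR 618 c [ 413. -391.] mean [ 411. -391.] size 23 189 dir deg 169.0
tubeL 582 c [ 439. -245.] mean [ 437. -245.] size 187 22 dir deg -164.5
bar1 246 c [ 616. -246.] mean [ 616. -247.] size 104 19 dir deg 72.2
bar2 247 c [ 568. -366.] mean [ 568. -366.] size 103 18 dir deg -96.7
angle 880 c [402. 324.] mean [400. 325.] size 33 186 dir deg 163.0
chisel 278 c [586. 380.] mean [586. 380.] size 154 15 dir deg 78.3
off 146 c [585. 219.] mean [587. 219.] size 23 58 dir deg 95.1
[93 87 82] [94 88 82] [129  98  85]
```

View pics/crop.png

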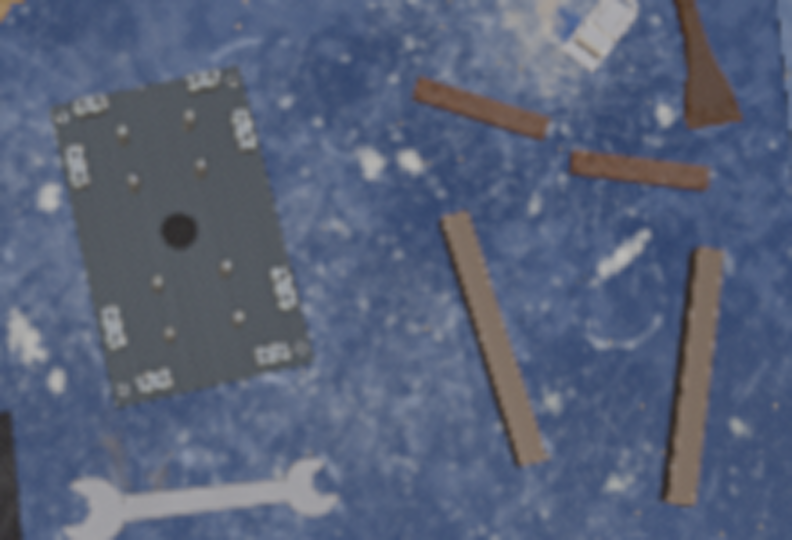

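The crop confirms the choice: two plain tubes (measured 189 and 187 mm) and two rusty bars (104 and 103 mm). Next I'll fit the jig pose from its plate outline and its pins.

```bash
cat > j.py <<'E'
from h import *
c=cap("top"); im=c["color"]
hsv=cv2.cvtColor(im,cv2.COLOR_BGR2HSV)
m=(hsv[...,1]<70).astype(np.uint8)*255; q=np.zeros_like(m); q[150:262,288:375]=m[150:262,288:375]
q=cv2.morphologyEx(q,cv2.MORPH_CLOSE,np.ones((5,5),np.uint8)); q=cv2.morphologyEx(q,cv2.MORPH_OPEN,np.ones((7,7),np.uint8))
k=max(cv2.findContours(q,0,1)[0],key=cv2.contourArea)
P=p2w(c,k[:,0],8)[:,:2]; print("plate",cv2.minAreaRect(P.astype(np.float32)))
px=np.array([(122,132),(190,118),(133,181),(200,167),(157,283),(226,266),(168,334),(239,318)])/3.6+[280,140]-.4
W=p2w(c,px,34)[:,:2]
J=np.array([(77,25.5),(77,-25.5),(39,25.5),(39,-25.5),(-39,25.5),(-39,-25.5),(-77,25.5),(-77,-25.5)])
a,b=J-J.mean(0),W-W.mean(0); U,S,V=np.linalg.svd(a.T@b); Rm=(U@V).T
print("pins c",W.mean(0),"ang",np.degrees(np.arctan2(Rm[1,0],Rm[0,0])),"res",np.round(b-a@Rm.T,1).tolist())
s=cap("side"); x=cv2.resize(s["color"][160:340,240:440],None,fx=3.3,fy=3.3,interpolation=cv2.INTER_CUBIC); cv2.imwrite("pics/s1.png",x)
E
python3 j.py
cat > go.py <<'E'
# usage: go.py x y z yawdeg -> remaining tool-frame shift (mm) and wz (rad)
from h import *; import sys
x,y,z,yw=map(float,sys.argv[1:5]); o=bot.get_obs()
r=R.from_euler("xyz",o["tcp_rot"]); p=np.array(o["tool_pos"])
d=r.inv().apply(np.array([x,y,z])-p)
t=R.from_euler("xyz",[np.pi,0,np.radians(yw)])
print("t",round(float(o["time"]),2),"tool shift",np.round(d,1),"rotvec",np.round((r.inv()*t).as_rotvec(),3),"q6",round(o["joint_positions"][5],2),"grip",round(float(o["grip_width"]),1))
def leg(yaw):
    yaw=np.radians(yaw);return
E
python3 go.py 290 240 226 159; python3 go.py 440 -247 120 195.5
```

```text
plate ((518.57470703125, -14.120468139648438), (258.771240234375, 207.27613830566406), 4.533699989318848)
pins c [519.81951041 -13.34843979] ang 13.525051209038917 res [[0.4, 0.1], [-0.1, -0.7], [-0.1, 0.3], [-0.8, 0.6], [-0.1, 0.0], [1.0, -0.3], [-0.2, 0.6], [0.0, -0.7]]
t 0.25 tool shift [-184.7 -196.8    0.5] rotvec [-0.001 -0.    -0.   ] q6 -0.15 grip 91.6
t 0.25 tool shift [-499.4 -597.5  106.8] rotvec [-0.001 -0.    -0.637] q6 -0.15 grip 91.6
```

```bash
python3 -m crank '[[0,0,0,0,0,0]]' 50
```

```text
time: 0.38
tool_pos: [188.2, 490.0, 226.6]
tcp_rot: [-3.141, -0.0, 2.775]
contact_force: [-0.0, 0.3, -0.1]
grip_width: 86.0
finger_force: 0.0
```

View pics/s1.png

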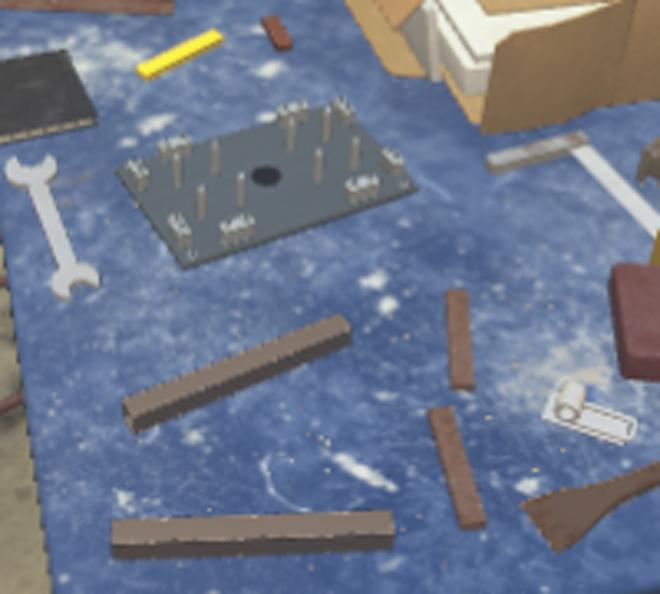

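```bash
python3 -m crank '[[-0.037,-0.0394,0,0,0,0],[-0.037,-0.0394,0,0,0,0],[-0.037,-0.0394,0,0,0,0],[-0.037,-0.0394,0,0,0,0],[-0.037,-0.0394,0,0,0,0]]' 50 && python3 -m crank '[[-0.042,-0.032,0,0,0,0],[-0.042,-0.032,0,0,0,0],[-0.042,-0.032,0,0,0,0],[-0.042,-0.032,0,0,0,0]]' && python3 -m crank '[[-0.0285,-0.0462,0,0,0,0],[-0.0285,-0.0462,0,0,0,0],[-0.0285,-0.0462,0,0,0,0],[0,0,0,0,0,0]]'; python3 go.py 440 -246 120 195.5
```

```text
time: 1.0
tool_pos: [290.7, 238.4, 226.9]
tcp_rot: [3.141, 0.001, 2.775]
contact_force: [1.0, 0.3, -0.9]
grip_width: 46.0
finger_force: 0.0
time: 1.5
tool_pos: [402.0, 58.5, 227.0]
tcp_rot: [3.141, 0.001, 2.775]
contact_force: [1.4, 1.0, 1.1]
grip_width: 45.9
finger_force: 0.0
time: 2.0
tool_pos: [431.8, -103.1, 226.5]
tcp_rot: [-3.141, 0.0, 2.77]
contact_force: [-0.3, 1.1, -0.5]
grip_width: 45.9
finger_force: 0.0
t 2.0 tool shift [ -59.6 -130.1  106.6] rotvec [-0.001  0.    -0.642] q6 -1.61 grip 45.9
```

```bash
python3 -m crank '[[-0.015,-0.032,0.02,0,0,0],[-0.015,-0.032,0.02,0,0,0],[-0.015,-0.033,0.02,0,0,0],[-0.015,-0.033,0.02,0,0,0],[0,0,0,0,0,-0.16]]' 50 && python3 -m crank '[[0,0,0,0,0,-0.16],[0,0,0,0,0,-0.16],[0,0,0,0,0,-0.16],[0,0,0,0,0,0]]' ; python3 go.py 438.5 -246 4 195.5
cat > ck.py <<'E'
from h import *; import sys
n=sys.argv[1]; c=cap(n); p=w2p(c,bot.get_obs()["tool_pos"])[0].astype(int); s=60
im=c["color"][max(p[1]-s,0):p[1]+s,max(p[0]-80,0):p[0]+80]; cv2.imwrite(sys.argv[2],cv2.resize(im,None,fx=4,fy=4,interpolation=2)); print(p)
E
```

```text
time: 2.62
tool_pos: [440.2, -243.3, 145.1]
tcp_rot: [3.14, -0.002, 2.937]
contact_force: [0.3, 0.8, 0.3]
grip_width: 45.7
finger_force: 0.0
time: 3.12
tool_pos: [440.9, -241.7, 146.8]
tcp_rot: [3.141, 0.0, -2.869]
contact_force: [-0.1, -0.4, 0.2]
grip_width: 46.0
finger_force: 0.0
t 3.12 tool shift [  3.5  -3.5 142.8] rotvec [0.    0.    0.002] q6 -2.5 grip 46.0
```

```bash
python3 -m crank '[[0.0035,-0.0035,0.05,0,0,0],[0,0,0.05,0,0,0],[0,0,0.025,0,0,0],[0,0,0.016,0,0,0],[0,0,0,0,0,0]]' 50 && python3 -m crank '[[0,0,0,0,0,0],[0,0,0,0,0,0],[0,0,0,0,0,0],[0,0,0,0,0,0],[0,0,0,0,0,0]]' 0;  python3 ck.py side pics/g1.png; python3 go.py 510 29.5 100 193.5
```

```text
time: 3.75
tool_pos: [437.8, -246.1, 4.8]
tcp_rot: [3.139, -0.001, -2.871]
contact_force: [0.6, -0.1, 0.2]
grip_width: 46.0
finger_force: 0.0
time: 4.38
tool_pos: [438.5, -247.0, 6.3]
tcp_rot: [-3.141, 0.001, -2.869]
contact_force: [0.1, 1.3, 6.4]
grip_width: 19.9
finger_force: 30.0
[310 274]
t 4.42 tool shift [-143.5  247.   -93.7] rotvec [-0.     0.001  0.037] q6 -2.51 grip 19.4
```

View pics/g1.png

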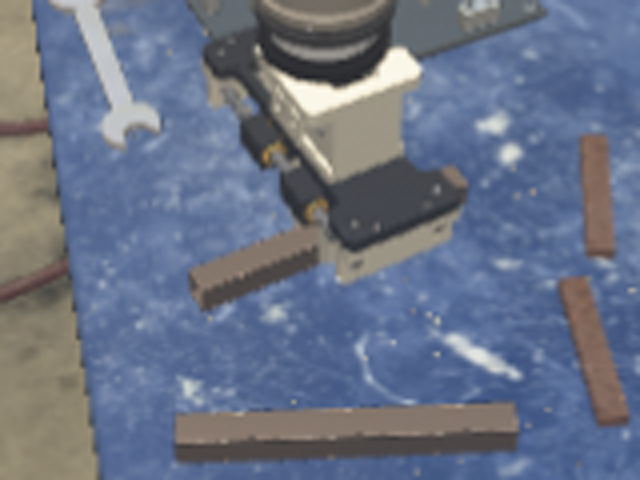

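Grip is good: the fingers hold the tube near mid-length at (330,240) in the crop, with a width of 19.9 mm. Lifting and carrying it to the +y nest.

```bash
python3 -m crank '[[0,0,-0.03,0,0,0],[0,0,-0.055,0,0,0],[-0.0285,0.049,-0.008,0,0,0],[-0.0285,0.049,0,0,0,0],[-0.0285,0.049,0,0,0,0]]' 0 && python3 -m crank '[[-0.029,0.05,0,0,0,0.037],[-0.029,0.05,0,0,0,0],[0,0,0,0,0,0],[0,0,0,0,0,0]]' ;  python3 go.py 510 29.5 14 193.5
cat > tube.py <<'E'
# ends of held tube: brown mask in both views near predicted, printed as world on plane z
from h import *; import sys
z=float(sys.argv[1]); out=sys.argv[2]
c=cap("top"); p=w2p(c,bot.get_obs()["tool_pos"])[0].astype(int)
cv2.imwrite(out,cv2.resize(c["color"][p[1]-65:p[1]+65,p[0]-70:p[0]+70],None,fx=4.5,fy=4.5,interpolation=2)); print("origin",p-[70,65],"tcp",p)
E
python3 tube.py 100 pics/t1.png
```

```text
time: 5.05
tool_pos: [481.1, -81.1, 98.8]
tcp_rot: [-3.141, 0.0, -2.869]
contact_force: [1.2, -0.0, -2.6]
grip_width: 19.6
finger_force: 30.0
time: 5.55
tool_pos: [511.4, 28.8, 98.4]
tcp_rot: [-3.142, -0.001, -2.904]
contact_force: [0.3, -0.7, -1.7]
grip_width: 19.5
finger_force: 30.0
t 5.55 tool shift [ 1.2  1.  84.4] rotvec [-0.    -0.001  0.002] q6 -1.9 grip 19.5
origin [242 134] tcp [312 199]
```

View pics/t1.png

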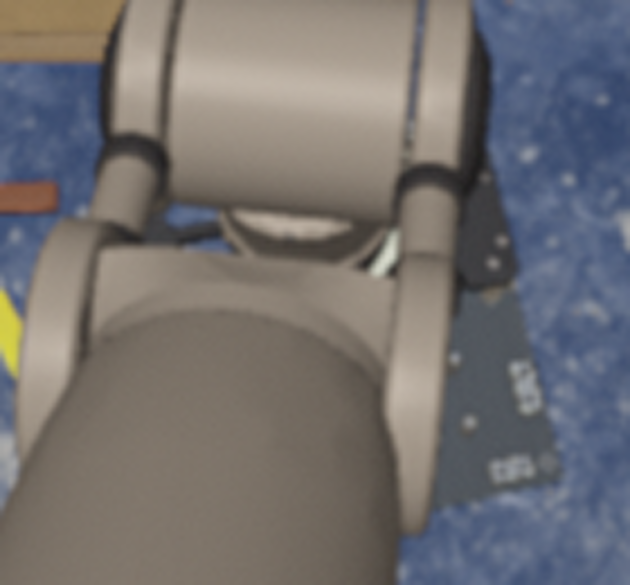

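Top is occluded by the arm, so I'll go down to just above the pins and look from the side.

```bash
python3 -m crank '[[0.001,0.001,0.03,0,0,0],[0,0,0.016,0,0,0],[0,0,0,0,0,0],[0,0,0,0,0,0]]' 0;  python3 go.py 510 29.5 14 193.5
cat > ck.py <<'E'
# side crop about a world point, with the expected tube outline ends (small green marks)
from h import *; import sys
s=cap("side"); p=w2p(s,[520,-13,20])[0].astype(int); a=s["color"]
cv2.imwrite(sys.argv[1],cv2.resize(a[p[1]-50:p[1]+40,p[0]-65:p[0]+65],None,fx=6,fy=6,interpolation=2)); print("origin",p-[65,50])
E
python3 ck.py pics/s2.png
```

```text
time: 6.1
tool_pos: [511.1, 28.7, 53.3]
tcp_rot: [-3.141, 0.001, -2.907]
contact_force: [0.7, -0.1, -1.9]
grip_width: 19.5
finger_force: 30.0
t 6.1 tool shift [ 0.9  1.1 39.3] rotvec [-0.     0.001 -0.001] q6 -1.9 grip 19.5
origin [254 159]
```

View pics/s2.png

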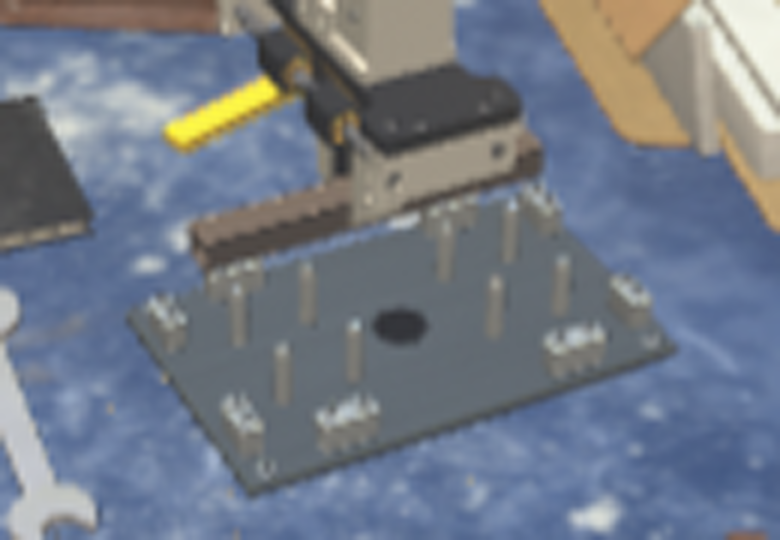

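The side crop shows the held tube over the far nest, with its left end's lower near corner at crop (205,272) and its right end's top near corner at about (541,160). I'll compare these with the projection.

```bash
cat > pj.py <<'E'
from h import *
J0=np.array([520,-13.3]);A=np.radians(13.5);RJ=np.array([[np.cos(A),-np.sin(A)],[np.sin(A),np.cos(A)]])
def jw(x,y,z): return np.r_[J0+RJ@[x,y],z]
def wj(p): return RJ.T@(np.array(p)[:2]-J0)
E
python3 - <<'E'
from pj import *
s=cap("side"); o=bot.get_obs(); print("tcp in jig",wj(o["tool_pos"]))
z=o["tool_pos"][2]-6
for n,q in (("L near bot",(-95,34,z)),("L near top",(-95,34,z+20)),("L far top",(-95,54,z+20)),("R near top",(95,34,z+20)),("R near bot",(95,34,z))):
    print(n,(w2p(s,jw(*q))[0]-[254,159]+.5)*6)
for n,q in(("pin -77,-25",(-77,-25.5,34)),("pin77,-25",(77,-25.5,34)),("pin77,25",(77,25.5,34)),("pin-77,25",(-77,25.5,34)),("c",(-118,-75,8)),("c",(118,-75,8))): print(n,(w2p(s,jw(*q))[0]-[254,159]+.5)*6)
E
```

```text
tcp in jig [ 1.44750036 43.22602527]
L near bot [190.30505251 277.14357136]
L near top [188.80741186 244.04259329]
L far top [172.28108456 222.06822965]
R near top [531.1557018  145.41138562]
R near bot [529.25478682 177.54296609]
pin -77,-25 [276.73400374 357.95964234]
pin77,-25 [556.55795457 270.56623138]
pin77,25 [505.9241941  216.70303146]
pin-77,25 [232.10510012 298.7630652 ]
c [242.96069203 487.99026344]
c [675.32171094 343.99212998]
```

```bash
python3 - <<'E'
from pj import *
c=cap("top"); s=cap("side")
W=p2w(c,[(294.4,169.2),(346.7,158.9),(366.7,240),(311.9,252.5)],8)[:,:2]-0; print("top plate c",W.mean(0),"sides",np.linalg.norm(W-np.roll(W,1,0),axis=1))
px=np.array([(122,132),(190,118),(133,181),(200,167),(157,283),(226,266),(168,334),(239,318)])/3.6+[280,140]-.4
for z in (34,42):
    W=p2w(c,px,z)[:,:2]; print("top pins",z,W.mean(0),"dx",np.linalg.norm(W[0]-W[6]),np.linalg.norm(W[1]-W[7]))
q=np.array([(282,345),(562,258),(511,203),(237,288)])/6+[254,159]-.5
for z in (34,42):
    W=p2w(s,q,z)[:,:2]; print("side pins",z,W.mean(0),"dx",np.linalg.norm(W[0]-W[1]),np.linalg.norm(W[2]-W[3]),"dy",np.linalg.norm(W[1]-W[2]))
q=np.array([(250,493),(678,350),(525,195),(128,318)])/6+[254,159]-.5
W=p2w(s,q,8)[:,:2];print("side plate",W.mean(0),np.linalg.norm(W-np.roll(W,1,0),axis=1))
q=np.array([(205,272)])/6+[254,159]-.5; print("tube L near bot",wj(p2w(s,q,47)[0]))
q=np.array([(541,150)])/6+[254,159]-.5; print("tube R near top",wj(p2w(s,q,67)[0]))
E
```

```text
top plate c [519.19601037 -14.98013212] sides [233.47276804 147.53296279 230.63088906 148.12864187]
top pins 34 [519.81951041 -13.34843979] dx 154.45425903592613 153.87311890886292
top pins 42 [518.01962433 -13.21245141] dx 153.17687500833352 152.60054108810945
side pins 34 [525.02445867  -3.96944664] dx 155.35436779278675 156.63740891702489 dy 52.56711863146345
side pins 42 [522.32042262 -14.14134399] dx 153.6373220147445 154.90618239609975 dy 51.98612338561115
side plate [520.97623946 -19.4995862 ] [144.64685406 233.14488073 148.59130739 231.81548789]
tube L near bot [-86.64446923  35.33024898]
tube R near top [97.8871236  28.93082954]
```

Cross-checking both views puts the pins' tops at z≈42 and the jig centre at about (519.5,-14). The tube sits about 4 mm too far along jig +x. I'll correct that and lower.

```bash
sed -i 's/\[520,-13.3\]/[519.5,-14]/' pj.py; python3 -m crank '[[0.004,0,0,0,0,0],[0,0,0.015,0,0,0],[0,0,0.012,0,0,0],[0,0,0.006,0,0,0],[0,0,0,0,0,0]]' 0; python3 -m crank '[[0,0,0.004,0,0,0],[0,0,0.003,0,0,0],[0,0,0,0,0,0]]' 0; python3 ck.py pics/s3.png
```

```text
time: 6.92
tool_pos: [506.4, 28.8, 18.9]
tcp_rot: [3.141, -0.001, -2.905]
contact_force: [0.5, -0.6, -1.2]
grip_width: 19.6
finger_force: 30.0
time: 7.3
tool_pos: [507.1, 28.7, 14.3]
tcp_rot: [-3.141, 0.001, -2.905]
contact_force: [-4.3, 0.3, 13.2]
grip_width: 20.0
finger_force: 30.0
origin [254 159]
```

View pics/s3.png

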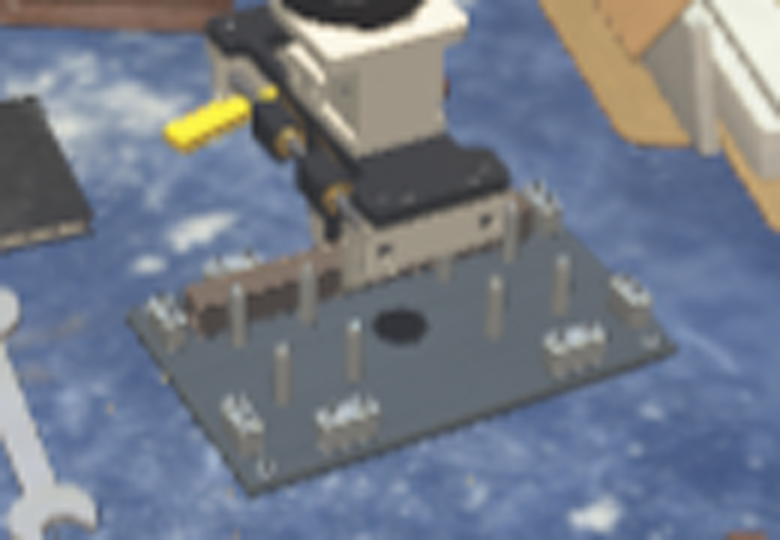

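Seated between the blocks. Releasing, then on to the second tube.

```bash
python3 -m crank '[[0,0,0,0,0,0],[0,0,0,0,0,0],[0,0,0,0,0,0],[0,0,-0.05,0,0,0],[0,0,-0.05,0,0,0]]' 48; python3 -m crank '[[0,0,-0.03,0,0,0.14],[0,0,0,0,0,0.14],[0,0,0,0,0,0.148],[0,0,0,0,0,0],[0,0,0,0,0,0]]'; python3 go.py 411.5 -392 120 169
```

```text
time: 7.98
tool_pos: [506.3, 28.7, 113.3]
tcp_rot: [3.141, -0.002, -2.906]
contact_force: [0.8, -0.3, 0.6]
grip_width: 44.0
finger_force: 0.0
time: 8.6
tool_pos: [506.7, 28.7, 142.5]
tcp_rot: [3.142, -0.0, 2.953]
contact_force: [-0.7, -0.0, -0.8]
grip_width: 43.9
finger_force: 0.0
t 8.6 tool shift [  14.5 -431.1   22.5] rotvec [ 0.    -0.     0.003] q6 -1.48 grip 43.9
```

```bash
python3 -m crank '[[0.002,-0.06,0,0,0,0],[0.002,-0.06,0,0,0,0],[0.002,-0.06,0,0,0,0],[0.002,-0.06,0,0,0,0],[0.002,-0.06,0,0,0,0]]'; python3 -m crank '[[0.001,-0.06,0.02,0,0,0],[0.001,-0.06,0,0,0,0],[0,-0.011,0,0,0,0],[0,0,0,0,0,0],[0,0,0,0,0,0]]'; python3 go.py 413.5 -392 5 169; python3 j.py >/dev/null; python3 - <<'E'
from h import *
c=cap("top"); cv2.imwrite("pics/t2.png",cv2.resize(c["color"][140:280,280:500],None,fx=3.6,fy=3.6,interpolation=2))
E
```

```text
time: 9.22
tool_pos: [439.2, -265.8, 142.7]
tcp_rot: [3.142, 0.0, 2.952]
contact_force: [1.3, -0.1, -0.1]
grip_width: 44.2
finger_force: 0.0
time: 9.85
tool_pos: [413.4, -389.9, 122.9]
tcp_rot: [3.141, -0.0, 2.952]
contact_force: [0.5, 0.4, 0.2]
grip_width: 43.9
finger_force: 0.0
t 9.85 tool shift [ -0.5  -2.2 117.9] rotvec [ 0.001 -0.     0.002] q6 -2.27 grip 43.9
```

View pics/t2.png

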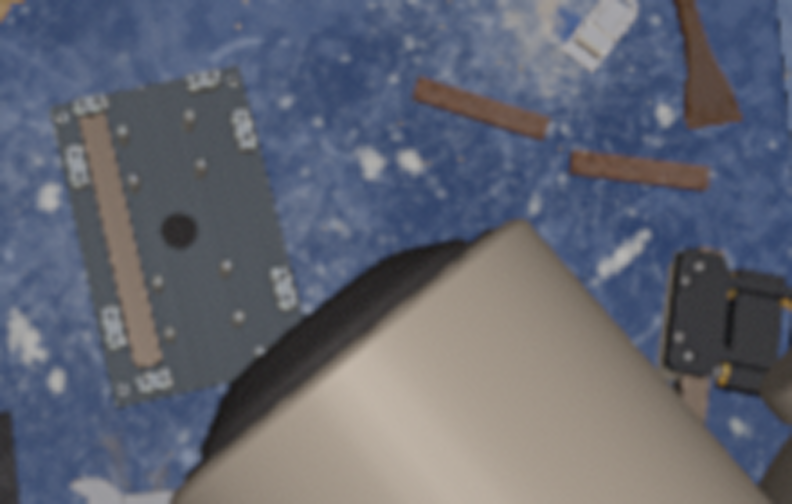

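The first tube lies in the left nest, with crop ends at (95,113) and (147,365) between its blocks. Gripping tube two.

```bash
python3 -m crank '[[-0.0005,-0.002,0.05,0,0,0],[0,0,0.03,0,0,0],[0,0,0.022,0,0,0],[0,0,0.014,0,0,0],[0,0,0,0,0,0]]'; python3 -m crank '[[0,0,0,0,0,0],[0,0,0,0,0,0],[0,0,0,0,0,0],[0,0,0,0,0,0],[0,0,0,0,0,0]]' 0;python3 -m crank '[[0,0,-0.04,0,0,0],[0,0,-0.06,0,0,0],[0,0,0,0,0,-0.14],[0,0,0,0,0,-0.14],[0,0,0,0,0,-0.148]]' 0;  python3 - <<'E'
from pj import *
print("nest -y", jw(0,-44,0))
c=cap("top"); P=p2w(c,np.array([(95,113),(147,365)])/3.6+[280,140]-.4,28); print("tube1 in jig",[wj(p) for p in P])
E
python3 go.py 529.8 -56.8 105 193.5
```

```text
time: 10.62
tool_pos: [413.1, -392.7, 6.4]
tcp_rot: [3.141, -0.001, 2.951]
contact_force: [-0.9, 0.3, -0.8]
grip_width: 44.2
finger_force: 0.0
time: 11.25
tool_pos: [413.4, -393.4, 7.6]
tcp_rot: [-3.142, 0.001, 2.95]
contact_force: [0.6, 2.8, 5.6]
grip_width: 19.8
finger_force: 30.0
time: 11.88
tool_pos: [412.8, -393.4, 106.7]
tcp_rot: [3.141, -0.0, -2.901]
contact_force: [-0.0, -0.7, -2.0]
grip_width: 19.6
finger_force: 30.0
nest -y [529.77159601 -56.7842765    0.        ]
tube1 in jig [array([98.56875471, 42.31842211]), array([-94.27967535,  46.16958875])]
t 11.93 tool shift [-195.7  297.8    1.6] rotvec [ 0.    -0.     0.011] q6 -2.71 grip 19.7
```

```bash
python3 -m crank '[[-0.0326,0.0496,0,0,0,0.011],[-0.0326,0.0496,0,0,0,0],[-0.0326,0.0496,0,0,0,0],[-0.0326,0.0496,0,0,0,0],[-0.0326,0.0496,0,0,0,0]]' 0; python3 -m crank '[[-0.0326,0.0496,0.02,0,0,0],[0,0,0.03,0,0,0],[0,0,0,0,0,0],[0,0,0,0,0,0]]';python3 go.py 529.8 -56.8 15 193.5; python3 ck.py pics/s4.png
```

```text
time: 12.55
tool_pos: [516.4, -113.4, 106.8]
tcp_rot: [-3.141, 0.0, -2.919]
contact_force: [1.0, 0.2, -2.6]
grip_width: 19.9
finger_force: 30.0
time: 13.05
tool_pos: [537.0, -60.4, 57.7]
tcp_rot: [-3.141, 0.001, -2.918]
contact_force: [1.4, -0.7, -2.3]
grip_width: 19.5
finger_force: 30.0
t 13.05 tool shift [ 6.3  5.1 42.7] rotvec [-0.     0.001 -0.012] q6 -2.05 grip 19.5
origin [254 159]
```

View pics/s4.png

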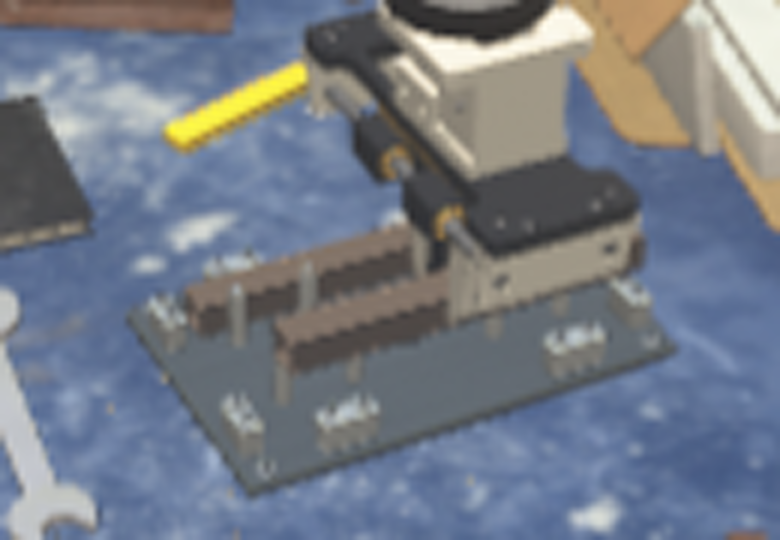

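Held tube: left end's lower near corner is at crop (283,372). I'll compare it with tube 1's corner (200,335), which is seated.

```bash
python3 - <<'E'
from pj import *
s=cap("side"); f=lambda q,z: wj(p2w(s,np.array([q])/6+[254,159]-.5,z)[0])
print("held",f((283,372),50),f((275,325),70),"right top",f((646,238),70),"tube1",f((200,335),8),f((188,290),28)); print("tcp",wj(bot.get_obs()["tool_pos"]))
E
```

```text
held [-86.27928465 -53.21794101] [-85.20999543 -43.0418842 ] right top [103.71089367 -61.76997042] tube1 [-89.51209434  37.19200702] [-89.90878568  49.29286378]
tcp [  6.43095166 -49.54824355]
```

```bash
python3 -m crank '[[0.005,0.0055,0,0,0,-0.01],[0,0,0.016,0,0,0],[0,0,0,0,0,0],[0,0,0,0,0,0]]' 0; python3 -m crank '[[0,0,0.008,0,0,0],[0,0,0.006,0,0,0],[0,0,0.005,0,0,0],[0,0,0,0,0,0]]' 0; python3 go.py 529.8 -56.8 15 193.5
```

```text
time: 13.65
tool_pos: [530.5, -55.4, 40.7]
tcp_rot: [3.141, -0.0, -2.907]
contact_force: [-0.7, 0.1, -2.8]
grip_width: 19.8
finger_force: 30.0
time: 14.15
tool_pos: [530.2, -55.3, 21.4]
tcp_rot: [3.141, -0.001, -2.906]
contact_force: [-0.7, 0.0, -2.2]
grip_width: 19.7
finger_force: 30.0
t 14.15 tool shift [ 0.8 -1.4  6.4] rotvec [ 0.001 -0.001 -0.   ] q6 -2.05 grip 19.7
```

```bash
python3 -m crank '[[0,-0.001,0.004,0,0,0],[0,0,0.003,0,0,0],[0,0,0,0,0,0]]' 0; python3 -m crank '[[0,0,0,0,0,0],[0,0,0,0,0,0],[0,0,0,0,0,0],[0,0,-0.05,0,0,0],[0,0,-0.05,0,0,0]]' 48; python3 -m crank '[[0,0,-0.02,0,0,0.18],[0,0,0,0,0,0.18],[0,0,0,0,0,0.18],[0,0,0,0,0,0.18],[0,0,0,0,0,0.18]]'; python3 -m crank '[[0,0,0,0,0,0.18],[0,0,0,0,0,0.18],[0,0,0,0,0,0.18],[0,0,0,0,0,0.18],[0,0,0,0,0,0.18]]'; python3 go.py 570 -365 110 83.3;  python3 go.py 617 -247 110 72.2; python3 go.py 400 -300 110 72.2
```

```text
time: 14.52
tool_pos: [531.0, -56.5, 15.6]
tcp_rot: [-3.141, 0.001, -2.906]
contact_force: [-2.0, 0.3, 4.3]
grip_width: 19.9
finger_force: 30.0
time: 15.15
tool_pos: [530.4, -56.2, 115.6]
tcp_rot: [3.141, -0.001, -2.906]
contact_force: [0.6, -1.0, 0.1]
grip_width: 44.0
finger_force: 0.0
time: 15.78
tool_pos: [530.7, -56.3, 134.9]
tcp_rot: [3.142, -0.0, 2.471]
contact_force: [0.3, -0.2, -0.2]
grip_width: 44.3
finger_force: 0.0
time: 16.4
tool_pos: [530.7, -56.3, 134.9]
tcp_rot: [-3.141, -0.0, 1.571]
contact_force: [0.0, -0.5, 0.3]
grip_width: 44.1
finger_force: 0.0
t 16.4 tool shift [-308.7   39.2   24.8] rotvec [-0.    -0.     0.117] q6 -0.25 grip 44.1
t 16.4 tool shift [-190.7   86.2   24.8] rotvec [-0.    -0.     0.311] q6 -0.25 grip 44.1
t 16.4 tool shift [-243.7 -130.8   24.9] rotvec [-0.    -0.     0.311] q6 -0.25 grip 44.1
```

Tube two is seated. Now the bars, starting with bar2 at (568,-366).

```bash
python3 -m crank '[[-0.0517,0.0063,0.004,0,0,0],[-0.0517,0.0063,0.004,0,0,0],[-0.0517,0.0063,0.004,0,0,0],[-0.0517,0.0063,0.004,0,0,0],[-0.0517,0.0063,0.004,0,0,0]]'; python3 -m crank '[[-0.0517,0.0063,0.004,0,0,0],[0,0,0,0,0,0.117],[0,0,0,0,0,0],[0,0,0,0,0,0]]'; python3 go.py 569 -366 2.5 83.3; python3 - <<'E'
from pj import *
c=cap("top"); cv2.imwrite("pics/t3.png",cv2.resize(c["color"][140:280,280:500],None,fx=3.6,fy=3.6,interpolation=2))
E
```

```text
time: 17.02
tool_pos: [563.8, -316.3, 114.7]
tcp_rot: [-3.142, -0.0, 1.577]
contact_force: [0.3, 0.3, -0.1]
grip_width: 44.2
finger_force: 0.0
time: 17.52
tool_pos: [570.5, -365.6, 110.9]
tcp_rot: [-3.141, -0.0, 1.463]
contact_force: [-0.2, 0.3, -0.8]
grip_width: 44.1
finger_force: 0.0
t 17.52 tool shift [ -0.6  -1.4 108.4] rotvec [-0.    -0.     0.009] q6 -0.57 grip 44.1
```

View pics/t3.png

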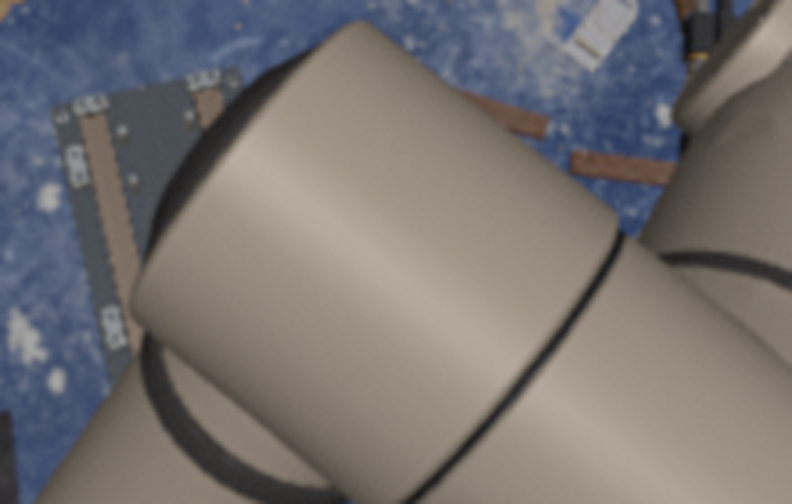

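The arm covers most of the view, but tube two's end shows in its nest at (208,105). The path to the bar is clear, so I'll go down and grip.

```bash
python3 -m crank '[[-0.0005,-0.001,0.05,0,0,0.009],[0,0,0.03,0,0,0],[0,0,0.018,0,0,0],[0,0,0.009,0,0,0],[0,0,0,0,0,0]]' 48; python3 -m crank '[[0,0,0,0,0,0],[0,0,0,0,0,0],[0,0,0,0,0,0],[0,0,0,0,0,0],[0,0,0,0,0,0]]' 0;python3 -m crank '[[0,0,-0.04,0,0,0],[0,0,-0.06,0,0,0],[0,0,0,0,0,-0.176],[0,0,0,0,0,-0.176],[0,0,0,0,0,0]]' 0;  python3 - <<'E'
from pj import *
print(jw(58,0,0),jw(-58,0,0))
E
python3 go.py 463.1 -27.5 105 103.5;python3 go.py 575.9 -0.5 105 103.5
```

```text
time: 18.2
tool_pos: [569.7, -366.7, 4.3]
tcp_rot: [3.141, 0.0, 1.451]
contact_force: [-0.3, 0.3, 0.2]
grip_width: 44.2
finger_force: 0.0
time: 18.82
tool_pos: [570.1, -367.1, 4.9]
tcp_rot: [3.14, 0.001, 1.451]
contact_force: [3.2, -0.3, 4.9]
grip_width: 17.6
finger_force: 30.0
time: 19.45
tool_pos: [568.7, -366.3, 103.1]
tcp_rot: [-3.14, -0.002, 1.801]
contact_force: [0.5, -0.5, -2.5]
grip_width: 17.5
finger_force: 30.0
[ 5.75897455e+02 -4.60168896e-01  0.00000000e+00] [463.10254462 -27.5398311    0.        ]
t 19.45 tool shift [353.9 -25.4  -1.2] rotvec [-0.002 -0.002 -0.005] q6 -0.92 grip 17.5
t 19.45 tool shift [354.5  90.6  -1.4] rotvec [-0.002 -0.002 -0.005] q6 -0.92 grip 17.5
```

```bash
python3 -m crank '[[0.059,-0.0042,0,0,0,-0.005],[0.059,-0.0042,0,0,0,0],[0.059,-0.0042,0,0,0,0],[0.059,-0.0042,0,0,0,0],[0.059,-0.0042,0,0,0,0]]' 0; python3 -m crank '[[0.059,-0.0042,0,0,0,0],[0,0,0.03,0,0,0],[0,0,0.008,0,0,0],[0,0,0,0,0,0],[0,0,0,0,0,0]]' 0;python3 go.py 463.1 -27.5 34 103.5;python3 ck.py pics/s5.png
```

```text
time: 20.08
tool_pos: [478.8, -83.1, 103.7]
tcp_rot: [-3.141, -0.001, 1.803]
contact_force: [1.0, 0.0, -1.3]
grip_width: 17.5
finger_force: 30.0
time: 20.7
tool_pos: [462.7, -29.1, 66.5]
tcp_rot: [3.141, 0.0, 1.806]
contact_force: [-0.0, -1.1, -1.0]
grip_width: 17.5
finger_force: 30.0
t 20.7 tool shift [ 1.5  0.8 32.5] rotvec [ 0.001  0.    -0.001] q6 -0.46 grip 17.5
origin [254 159]
```

View pics/s5.png

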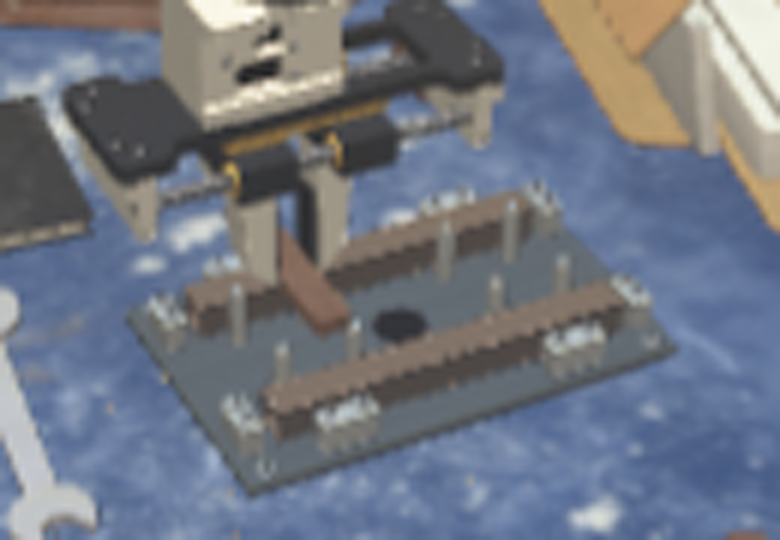

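Both tubes are seated, tube two between its blocks (270,400)–(615,290). The held bar is above the near crossing, with its near end's upper edge at about (318,320)–(348,303). Checking its position.

```bash
python3 - <<'E'
from pj import *
s=cap("side"); f=lambda q,z: wj(p2w(s,np.array([q])/6+[254,159]-.5,z)[0])
z=bot.get_obs()["tool_pos"][2]+5
print(f((318,320),z),f((348,303),z),"tcp",wj(bot.get_obs()["tool_pos"]))
print("pins",f((282,345),42),f((355,322),42))
E
```

```text
[-66.79666454 -50.23636866] [-48.79868839 -45.04015905] tcp [-58.82582853  -1.35498095]
pins [-74.07654559 -26.20773794] [-35.37043432 -25.96542076]
```

```bash
python3 -m crank '[[-0.0035,0.002,0,0,0,0],[0,0,0.014,0,0,0],[0,0,0.009,0,0,0],[0,0,0.004,0,0,0],[0,0,0,0,0,0]]' 0; python3 -m crank '[[0,0,0.004,0,0,0],[0,0,0.002,0,0,0],[0,0,0,0,0,0]]' 0
```

```text
time: 21.42
tool_pos: [464.6, -31.2, 38.5]
tcp_rot: [-3.141, -0.001, 1.808]
contact_force: [-0.4, -0.2, -1.4]
grip_width: 16.9
finger_force: 30.0
time: 21.8
tool_pos: [464.9, -31.3, 33.0]
tcp_rot: [3.141, -0.0, 1.808]
contact_force: [-0.3, 0.3, -1.6]
grip_width: 17.2
finger_force: 30.0
```

```bash
python3 -m crank '[[0,0,0.0015,0,0,0],[0,0,0,0,0,0]]' 0; python3 -m crank '[[0,0,0,0,0,0],[0,0,0,0,0,0],[0,0,0,0,0,0],[0,0,-0.04,0,0,0],[0,0,-0.05,0,0,0]]' 48; python3 go.py 617 -247 110 72.2
```

```text
time: 22.05
tool_pos: [465.0, -31.3, 32.7]
tcp_rot: [3.141, 0.0, 1.808]
contact_force: [-4.4, 1.1, 12.1]
grip_width: 17.5
finger_force: 30.0
time: 22.68
tool_pos: [464.0, -31.2, 121.6]
tcp_rot: [-3.139, -0.002, 1.808]
contact_force: [1.4, -0.7, 0.7]
grip_width: 43.8
finger_force: 0.0
t 22.68 tool shift [-245.7   98.1   11. ] rotvec [-0.003 -0.001  0.548] q6 -0.47 grip 43.8
```

```bash
python3 -m crank '[[-0.0491,0.0196,0.002,0,0,0],[-0.0491,0.0196,0.002,0,0,0],[-0.0491,0.0196,0.002,0,0,0],[-0.0491,0.0196,0.002,0,0,0],[-0.0491,0.0196,0.002,0,0,0]]' 48; python3 -m crank '[[0,0,0,0,0,0.183],[0,0,0,0,0,0.183],[0,0,0,0,0,0.182],[0,0,0,0,0,0],[0,0,0,0,0,0]]'; python3 go.py 617 -247 4 72.2; python3 - <<'E'
from pj import *
s=cap("side"); c=cap("top"); cv2.imwrite("pics/both.png",np.vstack([cv2.resize(s["color"][165:285,250:430],None,fx=3,fy=3,interpolation=2),cv2.resize(c["color"][150:230,290:410],None,fx=4.5,fy=4.5,interpolation=2)[:230]]))
E
```

```text
time: 23.3
tool_pos: [618.5, -248.4, 111.0]
tcp_rot: [-3.141, -0.0, 1.808]
contact_force: [0.7, 0.5, 0.1]
grip_width: 44.1
finger_force: 0.0
time: 23.92
tool_pos: [617.7, -246.9, 111.3]
tcp_rot: [-3.141, -0.0, 1.263]
contact_force: [0.6, -0.4, 0.1]
grip_width: 43.9
finger_force: 0.0
t 23.93 tool shift [ -0.3  -0.6 107.3] rotvec [-0.    -0.     0.003] q6 -0.19 grip 43.9
```

View pics/both.png

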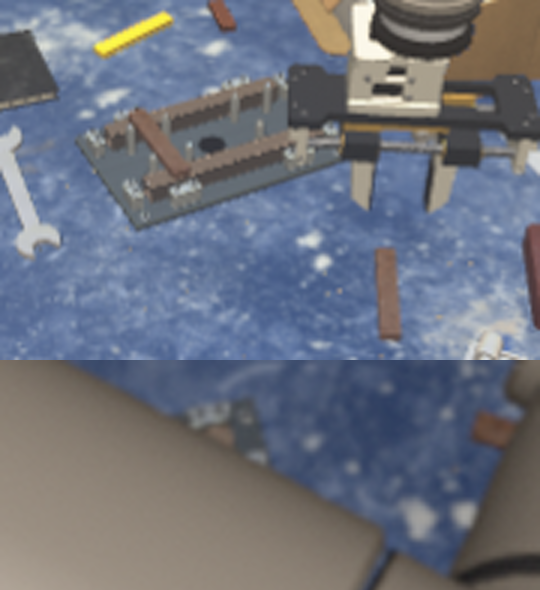

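The first bar lies across both tubes, at side crop (135,110)–(185,178). The gripper is above the remaining bar. Descending.

```bash
python3 -m crank '[[0,-0.0005,0.05,0,0,0],[0,0,0.03,0,0,0],[0,0,0.018,0,0,0],[0,0,0.009,0,0,0],[0,0,0,0,0,0]]' 48; python3 -m crank '[[0,0,0,0,0,0],[0,0,0,0,0,0],[0,0,0,0,0,0],[0,0,0,0,0,0],[0,0,0,0,0,0]]' 0;python3 -m crank '[[0,0,-0.04,0,0,0],[0,0,-0.06,0,0,0],[0,0,0,0,0,-0.182],[0,0,0,0,0,-0.182],[0,0,0,0,0,-0.182]]' 0; python3 go.py 576.5 -2.5 105 103.5
```

```text
time: 24.65
tool_pos: [617.5, -246.9, 4.7]
tcp_rot: [3.141, -0.0, 1.26]
contact_force: [0.5, -0.7, 0.5]
grip_width: 43.8
finger_force: 0.0
time: 25.28
tool_pos: [618.1, -247.2, 5.4]
tcp_rot: [3.139, 0.0, 1.26]
contact_force: [1.3, -1.0, 5.0]
grip_width: 17.2
finger_force: 30.0
time: 25.9
tool_pos: [616.3, -246.4, 103.6]
tcp_rot: [-3.14, -0.002, 1.812]
contact_force: [0.2, -0.2, -0.8]
grip_width: 17.3
finger_force: 30.0
t 25.9 tool shift [246.3  19.5  -1. ] rotvec [-0.002 -0.002  0.005] q6 -0.74 grip 17.3
```

```bash
python3 -m crank '[[0.049,0.0039,0,0,0,0.005],[0.049,0.0039,0,0,0,0],[0.049,0.0039,0,0,0,0],[0.049,0.0039,0,0,0,0],[0.049,0.0039,0,0,0,0]]' 0; python3 -m crank '[[0,0,0.03,0,0,0],[0,0,0.008,0,0,0],[0,0,0,0,0,0],[0,0,0,0,0,0]]' 0;python3 go.py 576.5 -2.5 34 103.5;python3 ck.py pics/s6.png
```

```text
time: 26.52
tool_pos: [578.8, -2.3, 103.7]
tcp_rot: [-3.139, -0.001, 1.801]
contact_force: [0.9, 0.5, -1.7]
grip_width: 17.3
finger_force: 30.0
time: 27.02
tool_pos: [580.7, -4.6, 67.1]
tcp_rot: [3.141, 0.0, 1.8]
contact_force: [-0.3, -0.4, -1.6]
grip_width: 17.7
finger_force: 30.0
t 27.02 tool shift [ 3.  -3.6 33.1] rotvec [ 0.001  0.    -0.007] q6 -0.37 grip 17.7
origin [254 159]
```

View pics/s6.png

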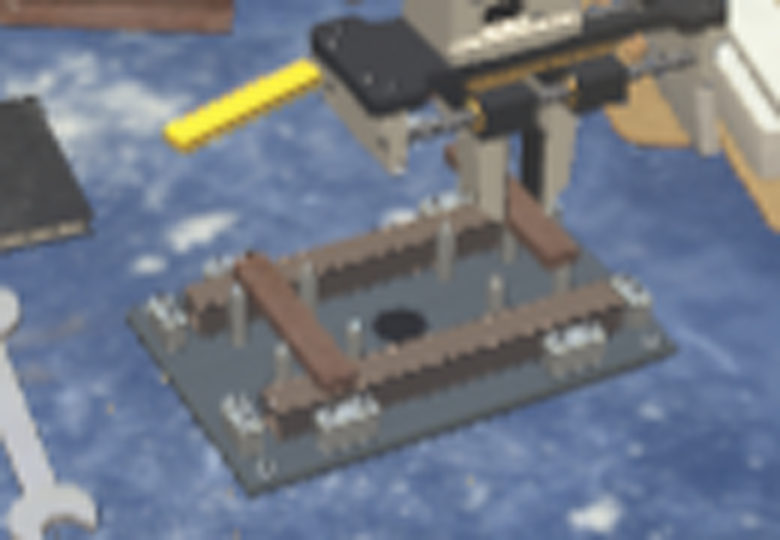

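The placed bar is between its pins and on both tubes: near end (322,383)–(355,368), far end (237,262)–(260,252). The held bar's near edge is at (546,257)–(577,242). Computing both.

```bash
python3 - <<'E'
from pj import *
s=cap("side"); f=lambda q,z: np.round(wj(p2w(s,np.array([q])/6+[254,159]-.5,z)[0]),1)
z=bot.get_obs()["tool_pos"][2]+5
print("held",f((546,257),z),f((577,242),z),"tcp",wj(bot.get_obs()["tool_pos"]))
print("placed",f((322,383),38),f((355,368),38),f((237,262),38),f((260,252),38))
print("pins near", f((282,345),42),f((355,322),42),"far",f((562,258),42),f((497,278),42))
E
```

```text
held [ 50.9 -56. ] [ 70.4 -52.3] tcp [61.74424253 -5.04775458]
placed [-67.4 -55.4] [-48.7 -52.5] [-63.9  47.3] [-50.2  49.7]
pins near [-74.1 -26.2] [-35.4 -26. ] far [ 79.6 -26.1] [ 42.6 -26. ]
```

```bash
python3 -m crank '[[0.0015,-0.0015,0,0,0,0],[0,0,0.014,0,0,0],[0,0,0.009,0,0,0],[0,0,0.004,0,0,0],[0,0,0,0,0,0]]' 0; python3 -m crank '[[0,0,0.004,0,0,0],[0,0,0.003,0,0,0],[0,0,0,0,0,0]]' 0; python3 go.py 576.5 -2.5 34 103.5
```

```text
time: 27.75
tool_pos: [578.1, -2.7, 38.9]
tcp_rot: [-3.141, -0.0, 1.801]
contact_force: [0.6, -0.5, -1.9]
grip_width: 17.4
finger_force: 30.0
time: 28.12
tool_pos: [578.5, -2.7, 33.3]
tcp_rot: [3.141, 0.0, 1.801]
contact_force: [-1.7, -0.2, 4.7]
grip_width: 17.5
finger_force: 30.0
t 28.12 tool shift [ 0.7 -1.9 -0.7] rotvec [ 0.001  0.    -0.005] q6 -0.37 grip 17.5
```

Contact at the expected height. Releasing, lifting, and moving the arm clear toward -y for a final look.

```bash
python3 -m crank '[[0,0,0,0,0,0],[0,0,0,0,0,0],[0,0,0,0,0,0],[0,0,-0.04,0,0,0],[0,0,-0.05,0,0,0]]' 48; python3 -m crank '[[-0.055,0,-0.02,0,0,0],[-0.055,0,0,0,0,0],[-0.055,0,0,0,0,0],[-0.055,0,0,0,0,0],[-0.055,-0.02,0,0,0,0]]';python3 -m crank '[[-0.05,-0.03,0,0,0,0],[-0.05,-0.03,0,0,0,0],[-0.05,-0.03,0,0,0,0],[0,0,0,0,0,0],[0,0,0,0,0,0]]'; python3 - <<'E'
from pj import *
s=cap("side"); c=cap("top"); cv2.imwrite("pics/fin.png",np.vstack([cv2.resize(s["color"][165:255,250:390],None,fx=4,fy=4,interpolation=2)[:,:560],cv2.resize(c["color"][150:260,280:420],None,fx=4,fy=4,interpolation=2)[:240+0]]))
cv2.imwrite("pics/fint.png",cv2.resize(c["color"][150:260,270:400],None,fx=5,fy=5,interpolation=2))
E
```

```text
time: 28.75
tool_pos: [577.5, -2.7, 122.4]
tcp_rot: [-3.139, -0.001, 1.801]
contact_force: [1.1, 0.2, 0.1]
grip_width: 43.9
finger_force: 0.0
time: 29.38
tool_pos: [622.3, -276.5, 142.0]
tcp_rot: [3.141, -0.0, 1.802]
contact_force: [0.9, 0.2, 0.3]
grip_width: 44.1
finger_force: 0.0
time: 30.0
tool_pos: [568.0, -441.3, 141.9]
tcp_rot: [-3.142, -0.001, 1.8]
contact_force: [0.7, 0.3, 0.3]
grip_width: 44.1
finger_force: 0.0
```

View pics/fint.png

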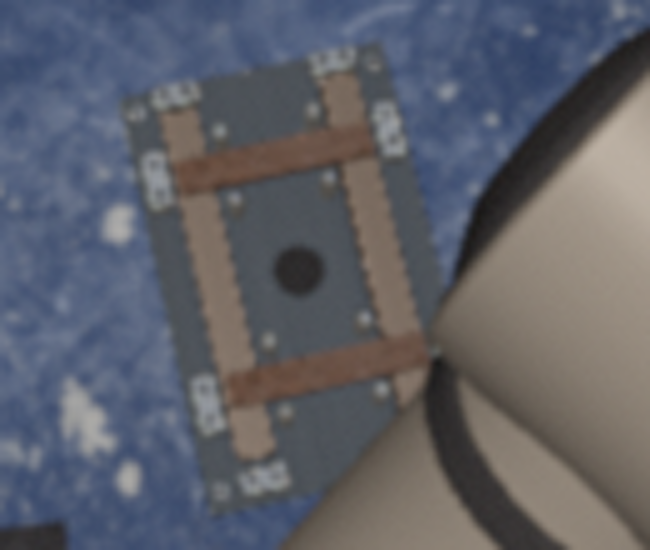

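All four parts are in place: bars at (180,177)–(370,140) and (230,390)–(425,352), each between its pins. One numeric check.

```bash
python3 - <<'E'
from pj import *
c=cap("top"); f=lambda a,b,z: [np.round(wj(p),1).tolist() for p in p2w(c,np.array([a,b])/5+[270,150]-.4,z)]
print("bars",f((180,177),(370,140),38),f((230,390),(425,352),38)); print("tubes",f((180,108),(254,457),28),f((341,76),(400,345),28))
E
```

```text
bars [[57.8, 51.8], [55.3, -50.9]] [[-59.0, 50.9], [-62.0, -51.9]]
tubes [[98.2, 43.5], [-94.3, 46.3]] [[96.5, -45.3], [-54.0, -41.3]]
```

```bash
python3 -c "
from plant import bot
print(bot.close_job())"
```

```text
the job is handed in; nothing more can be done
None
```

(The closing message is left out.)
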